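Clip-rail lamp onto its stand

ROBOT

A 7-joint arm with a two-finger parallel gripper is mounted at the origin on the work surface. World frame = base frame: x ahead of the robot, y to its left, z up, the work surface at z = 0. Lengths are in m, angles in rad, forces in N, time in s.
With the tool pointing down it reaches from about 0.425 to 0.825 m from the base axis. Payload 3.6 kg.
Tool frame: the origin (TCP) lies at the very end of the fingers, on their centre line; the grasp point (between the pads) lies 19 mm behind it; z points along the fingers, y is the line along which they close (so a half turn about z gives the same grasp; the last joint's range is limited). The gripper opens to 85 mm and grips with 20 to 120 N. Pads are 22 mm wide; open, the fingers measure 114 mm over their backs; the gripper's body (76 mm by 85 mm) begins 54 mm behind the grasp point. The pads swing forward as they close: fully open they stand 13 mm farther back than shut.
Start: joints at [1.139, 0.615, -0.013, 1.423, 0.008, 1.103, -0.04], TCP at [0.257, -0.597, 0.198] pointing down, gripper open.
Joint ranges: [-3.12, 3.12], [-0.3, 2.06], [-1.34, 1.32], [0.26, 2.42], [-1.36, 4.5], [0.01, 1.98], [-2.84, 2.84]. Speed limits (rad/s): [2.79, 2.79, 3.14, 3.14, 3.14, 3.14, 3.14].

INTERFACE

Orientations are given as a unit quaternion [x, y, z, w].
In Python, from station import r gives the robot as it stands.
- The arm moves only by the tool carry_out, never from a script. Its arguments are lists of equal length, an entry for each row: "dp": the shift along the world's x, y, z as a fraction of full scale, a list of three; "rotation": the turn, a rotation vector about the world's x, y, z as a fraction of full scale, a list of three. A call has exactly 10 rows; each row shifts and turns the commanded pose from where the row before left it; what a row does not reach is not made up. Full scale, the value 1, is 0.03 m for a shift and 60 degrees for a turn. A row lasts 1/12 s, in which the tool goes at most 41.7 mm and 7.16 degrees, less where a joint would pass 70% of its speed; a pose out of reach is approached as far as the arm can. A call with a number of a shift or a turn outside -1 to 1 is refused whole. A call with a gripper value outside its range is refused whole. "hand" is the finger opening in mm, from 0 to 85.4, set as the call begins (left out, the last holds). The fingers move at their own pace and stop on an object; "force" is the grip in N (left out, the last holds). Time passes only in rows, so rows that do not move let the fingers close, or fill a call up. It gives the time, the measured TCP pose, the force, the opening and the grip force at its end, in the units of the state.
- r.get_state(): the state, without advancing time (a new reading comes with each control period).
- r.get_image(name): name is "side" or "top" or "wrist"; returns the picture (400x640x3 uint8, red, green, blue); there is no depth.
- r.camera_info(name): a dict with "fx", "fy", "cx", "cy" (pixels), "R" (3x3) and "t" (3): a world point X has camera coordinates R X + t. Camera axes: x right, y down, z forward; pixel columns grow to the right and rows downward; lengths in m; the calibration is good to about 2 mm. A picture is of the moment at which its call begins: read the wrist's pose just before it. camera_info takes no time and is no camera call; for the wrist camera it gives the pose at the moment of the call.
- r.hand_in(): hands the job in; it is judged then, once.
The state is a dict: "t": time; "joint_positions": joint angles; "joint_velocities": joint speeds; "effort": joint torques, N m; "position": TCP position; "eef_rot": TCP orientation; "contact_force": force on the tool from outside, world axes, zero at the start; "moment": the same for the moment, N m; "finger_gap": finger opening in m; "grasp_force": force on a finger pad.
Only numpy, scipy, OpenCV 4.12 (cv2) and the standard library are available. Lean on these libraries where they do the work, as an engineer would, in place of code of your own. Each camera call takes 0.05 s, during which the arm holds its last target. There are 200 camera calls.

TASK

Light the counting place: unclip the yellow lamp from the sloped rail board and push it down onto the spigot of the blue stand until it sits fully home and level on the collar, then let go. Ease it off and on without forcing the rail or the stand and without dropping or slamming the lamp, and leave the green lamp clipped in and everything else where it is.

Things in the scene. Friction and masses are not known exactly. Their poses are not given: they have to be found in the camera images.
- lamp_yellow: Yellow battery lamp to move, about 0.35 kg, 84 mm high. Origin: centre of its underside; z out of its top, y along it. Foot plate 64 (x) x 70 (y) x 6 mm; body 36 x 110 mm, z 6 to 48. A bore (axis z), 22 mm wide, 36 mm deep, opens in the middle of the underside. It starts clipped in one of the rail's bays, z square to the sloped face, x up the slope.
- yellow_grip (a point): Middle of the yellow lamp's black rubber grip, 68 mm above its underside on the bore's axis. The grip is 24 mm wide (lamp x) and 80 mm long (lamp y), z 48 to 84 of the lamp; take it across its width with the tool along the lamp's z. Axes as the lamp's.
- lamp_green: Green lamp of the same shape in the other bay of the rail board; stays clipped in. Origin and axes as for the yellow lamp.
- rail: Grey fixed rail board, 380 mm wide (its y). Origin: on the table under the middle of the face. The face slopes at 30 degrees, low side to its -x, middle 100 mm high. Bays at y = +90 and -90 mm. Lamp feet lie on the face between the lip (high side) and a 4.5 mm high fixed ledge with a sprung catch (low side).
- rail_lip (a point): Middle of the lip's lower edge. The fixed lip runs along the rail's high side, 4 mm thick, 11 mm off the face. The lamp's high foot edge (lamp x = +32 mm) is tucked 8 mm under it with 5 mm of play above the plate and 2 mm behind its edge: it can pivot there and be drawn out down the slope, but not pulled straight out.
- catch_a (a joint): Sprung steel catch with a red back over the low foot edge (lamp x = -32 mm) in the bay at rail y = +90 mm. 0 = closed, reaching 5.5 mm over the foot and 17 mm off the face; negative (m) = forced back down the slope. Raising the low edge forces it back with about 10 N; past it once the lamp has swung some 20 degrees about its high foot edge.
- catch_b (a joint): The same sprung catch in the bay at rail y = -90 mm.
- stand: Blue fixed stand: steel base 120 x 120 x 16 mm, column, and an aluminium collar of 56 mm diameter whose top is at 80 mm height. Origin: centre of the base's underside on the table, z up.
- spigot_seat (a point): Middle of the collar's top, 80 mm above the table, where the lamp's underside ends. Here the upright spigot rises: 16 mm diameter, 30 mm high, the last 10 mm tapered to 6 mm. Two sprung brass leaves bulge to 28 mm across at 8 mm above the collar; a push of about 15 N takes the bore over them, the lamp's weight does not. The lamp may face any way round.
- jar: Jar, 60 mm diameter, 85 mm high, standing near the stand; leave alone. Origin: centre of its underside.
- tape_roll: Clear tape roll lying flat, 90 mm diameter, 48 mm high, in front of the rail board; leave alone. Origin: centre of its underside.
- screwdriver: Screwdriver lying on the table near the robot; leave alone. Origin: centre of its underside.
- bolt_bin: Blue open bin with bolts, 110 x 150 x 70 mm, at the back; leave alone. Origin: centre of its underside.
- carton: Cardboard carton 110 x 160 x 90 mm at the back; leave alone. Origin: centre of its underside.
There are look-alikes about, which are no part of the job. What is shaped like the stand but orange or white is not meant.

How it is judged:
By the outcome, as a careful person would: the job done as asked, in the order asked, and still so for the second after the job is handed in, with the robot touching nothing.
It also fails if it takes over 48 s, if anything falls off the work surface, if the arm or the gripper's body presses on something with over 40 N, if the wrist force passes 120 N, or if a joint passes its speed limit or range.

## Working session

There is one attempt and no reset: what is moved stays moved. The work goes in short steps, Python scripts to look and compute and a tool call to move; the robot and the scene stay as the last step left them, time stands still between calls to the robot, and variables do not carry over. Pictures are saved under pics/ and viewed, at most 10 in all, crops included, and the job is handed in when it is done.

Besides the shell and the picture viewer there is one more tool, called after ">>>" as name(argument=value, ...), one argument or row to a line, values as JSON. carry_out: Moves the arm, as the interface text tells. Its arguments: {"type":"object","properties":{"dp":{"type":"array","items":{"type":"array","items":{"type":"number"}}},"rotation":{"type":"array","items":{"type":"array","items":{"type":"number"}}},"hand":{"type":"number"},"force":{"type":"number"}},"required":["dp","rotation"]}

```bash
mkdir -p pics; ls; python3 - <<'E'
from station import r
import cv2,numpy as np
s=r.get_state();print({k:np.round(v,3).tolist() for k,v in s.items()})
for n in("side","top"):
    cv2.imwrite(f"pics/{n}0.png",r.get_image(n)[:,:,::-1]);i=r.camera_info(n);print(n,i)
E
```

```text
pics
{'t': 0.0, 'joint_positions': [1.139, 0.616, -0.013, 1.425, 0.008, 1.103, -0.04], 'joint_velocities': [0.001, -0.002, -0.001, 0.001, -0.001, 0.001, 0.0], 'effort': [-0.001, -46.921, 0.259, -17.103, 0.01, 0.01, 0.0], 'position': [0.256, -0.596, 0.197], 'eef_rot': [0.979, 0.202, -0.0, -0.001], 'contact_force': [0.059, -0.19, 0.496], 'moment': [-0.04, -0.014, -0.042], 'grasp_force': 0.0, 'finger_gap': 0.085}
side {'fx': 431.2521915792081, 'fy': 431.2521915792081, 'cx': 318.07305995441675, 'cy': 196.8700422141623, 'R': array([[-0.98819661, -0.15187008, -0.0200732 ],
       [-0.0987018 ,  0.73142168, -0.6747446 ],
       [ 0.11715549, -0.66479907, -0.73777828]]), 't': array([0.51137394, 0.09157444, 1.1214755 ])}
top {'fx': 381.88709544186435, 'fy': 381.88709544186435, 'cx': 315.11741869960315, 'cy': 202.60642575014288, 'R': array([[-0.02306575, -0.99946684, -0.02310867],
       [-0.99022951,  0.0260201 , -0.13699804],
       [ 0.13752629,  0.01972293, -0.99030174]]), 't': array([0.07126596, 0.53916673, 0.88408941])}
```

View pics/side0.png

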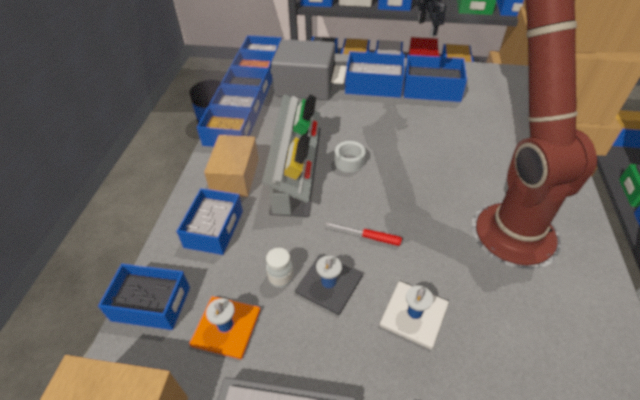

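View pics/top0.png

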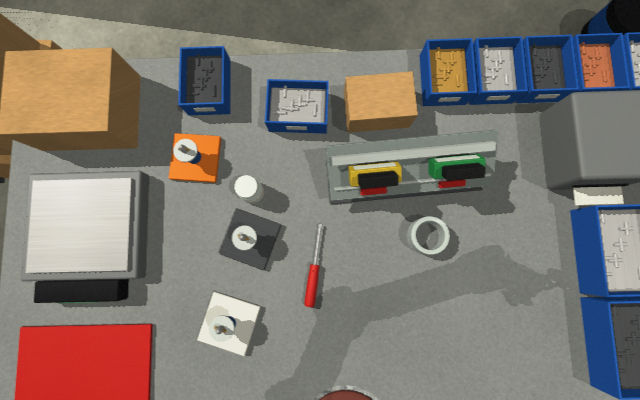

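The side view shows the yellow lamp at (297,157) and the green one at (306,113) on the rail. Three stands are visible. In the top view they are the orange base (188,152), dark base (243,238) and white base (222,328); the lamps are yellow (376,177) and green (457,167). By the description I choose the yellow lamp and the dark steel base with the blue column, and check that choice in a close crop.

```bash
python3 - <<'E'
import cv2,numpy as np
t=cv2.imread("pics/top0.png");s=cv2.imread("pics/side0.png")
Z=np.zeros((600,800,3),np.uint8)
def put(img,x,y,w,h,k,X,Y): Z[Y:Y+h*k,X:X+w*k]=cv2.resize(img[y:y+h,x:x+w],None,fx=k,fy=k,interpolation=cv2.INTER_CUBIC)
put(t,322,122,180,86,4,0,0)      # top rail
put(t,212,202,75,75,3,0,350)    # top stand
put(s,262,85,68,82,3,240,350)   # side rail upper
put(s,262,140,68,80,3,450,350)
put(s,293,247,45,70,3,660,350)
cv2.imwrite("pics/c1.png",Z)
E
```

```text
(no output)
```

View pics/c1.png

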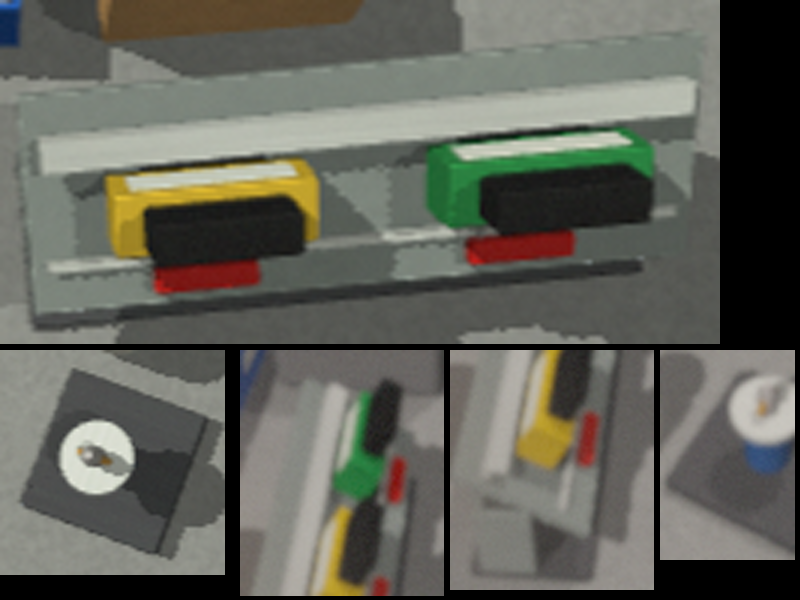

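The crop confirms the choice: the dark base has the blue column, with its collar centre at top-view pixel (244.3,237.7). The yellow lamp's grip is at about (378,180), and both red catches are closed. Next I estimate a coarse rail pose and plan a wrist look.

```bash
cat > h.py <<'E'
import numpy as np,cv2
from scipy.spatial.transform import Rotation as Ro
from scipy.optimize import least_squares
from station import r
def proj(c,X):
    p=(c["R"]@np.atleast_2d(X).T).T+c["t"]; return np.c_[c["fx"]*p[:,0]/p[:,2]+c["cx"],c["fy"]*p[:,1]/p[:,2]+c["cy"]]
def unproj(c,uv,z):
    d=c["R"].T@np.array([(uv[0]-c["cx"])/c["fx"],(uv[1]-c["cy"])/c["fy"],1]);o=-c["R"].T@c["t"]
    return o+d*(z-o[2])/d[2]
def lampT(x,y,yaw,s,bay):  # rail pose, slope offset, bay y -> R,p of lamp
    Rr=Ro.from_euler("z",yaw); Rl=Rr*Ro.from_euler("y",-30,degrees=True)
    return Rl.as_matrix(),np.array([x,y,.1])+Rr.apply([0,bay,0])+Rl.apply([s,0,0])
E
python3 - <<'E'
from h import *
c=r.camera_info("top")
print("seat",unproj(c,(244.3,237.7),.08))
P=np.array([[-.012,.04,.084],[-.012,-.04,.084]])
uv=np.array([[150,265],[305,250],[485,233],[652,218]])/4+[322,122]
def f(q,s=0):
    o=[]
    for b in(.09,-.09):
        R,p=lampT(*q,s,b);o.append(proj(c,P@R.T+p))
    return (np.vstack(o)-uv).ravel()
for s in(-.02,0,.02):
    L=least_squares(f,[.6,-.1,0],args=(s,));R,p=lampT(*L.x,s,.09)
    print(s,L.x,np.round(L.fun,1),"grip",p+R@[0,0,.068],Ro.from_matrix(R).as_rotvec())
i=r.camera_info("wrist");T=r.get_state();Rt=Ro.from_quat(T["eef_rot"]).as_matrix()
print("cam in tool",Rt.T@(-i["R"].T@i["t"]-T["position"]),"\n",i["R"]@Rt,i["fx"],i["cx"],i["cy"])
E
```

```text
seat [0.45827253 0.2207139  0.08      ]
-0.02 [ 0.63083982 -0.16419613  0.06731512] [ 0.3 -0.1 -0.5  0.1  2.  -0.1 -1.7  0.1] grip [ 0.57358176 -0.077852    0.14888973] [ 0.017623   -0.52339922  0.06576992]
0 [ 0.61172328 -0.16270282  0.06779913] [-0.5 -0.  -0.9  0.1  2.3 -0.1 -0.9  0. ] grip [ 0.57170415 -0.075213    0.15888973] [ 0.01774971 -0.52339634  0.06624281]
0.02 [ 0.59260839 -0.16122572  0.06829597] [-1.3  0.1 -1.2  0.2  2.6 -0.2 -0.1 -0.1] grip [ 0.56982592 -0.07257379  0.16888973] [ 0.01787978 -0.52339336  0.06672824]
cam in tool [ 0.0823538   0.00058587 -0.17557224] 
 [[ 1.59168613e-03  9.99998489e-01  6.98966822e-04]
 [-9.46764869e-01  1.73196739e-03 -3.21921237e-01]
 [-3.21921961e-01 -1.49359663e-04  9.46766195e-01]] 319.9456732096447 318.108278968358 198.57200922688992
```

```bash
cat >> h.py <<'E'
def plan(pos,Rt,n):   # even rows to a TCP pose, in move units
    s=r.get_state();rv=(Ro.from_matrix(Rt)*Ro.from_quat(s["eef_rot"]).inv()).as_rotvec()
    print("dp",np.round((np.array(pos)-s["position"])/.03/n,3),"rot",np.round(np.degrees(rv)/60/n,4),"n",n)
def grab(R): return np.c_[R[:,1],R[:,0],-R[:,2]]
E
python3 -c "
from h import *
R,p=lampT(.6117,-.1627,.068,0,.09); plan(p+R@[0,0,.068+.14-.0],grab(R),20)"
```

```text
dp [0.409 0.861 0.139] rot [-0.0139 -0.0228  0.0574] n 20
```

>>> carry_out(
  dp=[
    [0.41,0.86,0.14],
    [0.41,0.86,0.14],
    [0.41,0.86,0.14],
    [0.41,0.86,0.14],
    [0.41,0.86,0.14],
    [0.41,0.86,0.14],
    [0.41,0.86,0.14],
    [0.41,0.86,0.14],
    [0.41,0.86,0.14],
    [0.41,0.86,0.14],
  ],
  rotation=[
    [-0.014,-0.023,0.057],
    [-0.014,-0.023,0.057],
    [-0.014,-0.023,0.057],
    [-0.014,-0.023,0.057],
    [-0.014,-0.023,0.057],
    [-0.014,-0.023,0.057],
    [-0.014,-0.023,0.057],
    [-0.014,-0.023,0.057],
    [-0.014,-0.023,0.057],
    [-0.014,-0.023,0.057],
  ],
)

```text
t: 0.93
position: [0.3797, -0.3375, 0.2396]
eef_rot: [0.867, 0.479, 0.102, 0.094]
contact_force: [0.2, 0.4, 0.4]
finger_gap: 0.0857
grasp_force: 0.0
```

>>> carry_out(
  dp=[
    [0.41,0.86,0.14],
    [0.41,0.86,0.14],
    [0.41,0.86,0.14],
    [0.41,0.86,0.14],
    [0.41,0.86,0.14],
    [0.41,0.86,0.14],
    [0.41,0.86,0.14],
    [0.41,0.86,0.14],
    [0.41,0.86,0.14],
    [0.41,0.86,0.14],
  ],
  rotation=[
    [-0.014,-0.023,0.057],
    [-0.014,-0.023,0.057],
    [-0.014,-0.023,0.057],
    [-0.014,-0.023,0.057],
    [-0.014,-0.023,0.057],
    [-0.014,-0.023,0.057],
    [-0.014,-0.023,0.057],
    [-0.014,-0.023,0.057],
    [-0.014,-0.023,0.057],
    [-0.014,-0.023,0.057],
  ],
)

```text
t: 1.77
position: [0.5024, -0.0798, 0.2816]
eef_rot: [0.661, 0.703, 0.192, 0.179]
contact_force: [0.7, 0.0, -0.1]
finger_gap: 0.0853
grasp_force: 0.0
```

```bash
python3 - <<'E'
from h import *
import json
for k in range(3): r.get_image("wrist") if k<2 else None
c=r.camera_info("wrist");im=r.get_image("wrist")
np.savez("w1.npz",im=im,**c)
s=r.get_state();print(s["t"],s["position"],s["eef_rot"])
R,p=lampT(.6117,-.1627,.068,0,.09)
b=cv2.cvtColor(im,cv2.COLOR_RGB2BGR)
cv2.imwrite("pics/w1.png",b)
print(proj(c,p+R@[0,0,.068]))
E
```

```text
1.9167 [ 0.50248229 -0.07912557  0.28160073] [0.66059953 0.70365296 0.19191445 0.17790339]
[[315.43799045 178.87792347]]
```

View pics/w1.png

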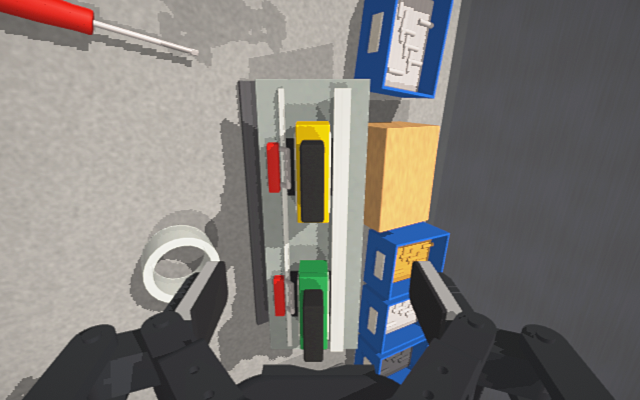

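The wrist view shows the yellow lamp with its grip around (312,181) and its red catch at (273,167). The fingers straddle it correctly, left and right being along the slope. Next I fit the lamp pose by silhouettes in the wrist and top views.

```bash
cat >> h.py <<'E'
from scipy.optimize import minimize
def box(x,y,z0,z1): return np.array([[a*x,b*y,z] for a in(-1,1) for b in(-1,1) for z in(z0,z1)])
GRIP,BODY=box(.012,.04,.048,.084),box(.018,.055,.006,.048)
def hull(c,P,R,p,off,k,shape):
    m=np.zeros(shape,np.uint8);uv=((proj(c,P@R.T+p)+.5-off)*k*16).astype(np.int32)
    cv2.fillConvexPoly(m,cv2.convexHull(uv),1,shift=4);return m
E
cat > fit.py <<'E'
from h import *
def masks(im,x,y,w,h,k=4):
    a=cv2.resize(np.ascontiguousarray(im[y:y+h,x:x+w]),None,fx=k,fy=k,interpolation=cv2.INTER_LINEAR)
    H=cv2.cvtColor(a,cv2.COLOR_RGB2HSV)
    yl=((H[...,0]>18)&(H[...,0]<33)&(H[...,1]>150)&(H[...,2]>60)).astype(np.uint8)
    bl=(H[...,2]<75).astype(np.uint8)
    n,l,st,_=cv2.connectedComponentsWithStats(bl);bl=(l==1+np.argmax(st[1:,4])).astype(np.uint8)
    return yl,bl,np.array([x,y]),k
w=np.load("w1.npz");cw={k:w[k] for k in w if k!="im"}
ct=r.camera_info("top");top=cv2.imread("pics/top0.png")[:,:,::-1]
D=[("wrist",cw)+masks(w["im"],293,115,50,113),("top",ct)+masks(top,345,155,60,37)]
vis=[]
for d in D: vis.append(cv2.resize(d[2]*120+d[3]*250,(400,int(400*d[2].shape[0]/d[2].shape[1])))[:600])
def cost(q,D=D,rep=False):
    Rr=Ro.from_euler("z",q[3]);R=(Rr*Ro.from_euler("y",-30,degrees=True)).as_matrix();c=0;o=[]
    for n,cam,yl,bl,off,k in D:
        g=hull(cam,GRIP,R,q[:3],off,k,bl.shape);b=hull(cam,BODY,R,q[:3],off,k,bl.shape)
        e=(g!=bl).sum()+((yl==1)&(b==0)).sum()+((yl==1)&(g==1)).sum()
        o.append((n,round((g!=bl).sum()/bl.sum(),3),round(((yl==1)&(b==0)).sum()/yl.sum(),3)));c+=e/bl.sum()
    if rep:print(o)
    return c
R,p=lampT(.6117,-.1627,.068,0,.09)
for DD in([D[0]],[D[1]],D):
    x=np.r_[p,.068]
    for it in range(3):
        S=np.vstack([x]+[x+np.eye(4)[i]*[.008,.008,.008,.03][i] for i in range(4)])
        x=minimize(cost,x,args=(DD,),method="Nelder-Mead",options=dict(initial_simplex=S,xatol=1e-5,fatol=1e-4)).x
    Rr=Ro.from_euler("z",x[3])*Ro.from_euler("y",-30,degrees=True)
    print(np.round(x,4),"grip",np.round(x[:3]+Rr.apply([0,0,.068]),4));cost(x,D,True)
E
python3 fit.py
```

```text
[ 0.6123 -0.0787  0.0811  0.0735] grip [ 0.5783 -0.0812  0.14  ]
[('wrist', np.float64(0.044), np.float64(0.106)), ('top', np.float64(0.365), np.float64(0.085))]
[ 0.6076 -0.0783  0.0724  0.0718] grip [ 0.5737 -0.0807  0.1313]
[('wrist', np.float64(0.69), np.float64(0.453)), ('top', np.float64(0.061), np.float64(0.07))]
[ 0.6056 -0.0761  0.0919  0.0654] grip [ 0.5717 -0.0783  0.1508]
[('wrist', np.float64(0.091), np.float64(0.026)), ('top', np.float64(0.099), np.float64(0.013))]
```

```bash
python3 -c "
from h import *
R=lampT(0,0,.068,0,0)[0];p=np.array([.6066,-.077,.0895]); plan(p+R@[0,0,.068+.055],grab(R),5)"
```

```text
dp [ 0.285 -0.014 -0.571] rot [-0.0007  0.0011  0.0008] n 5
```

>>> carry_out(
  dp=[
    [0.2,-0.01,-0.4],
    [0.285,-0.014,-0.571],
    [0.285,-0.014,-0.571],
    [0.285,-0.014,-0.571],
    [0.2,-0.014,-0.4],
    [0.1,0,-0.2],
    [0.07,0,-0.14],
    [0,0,0],
    [0,0,0],
    [0,0,0],
  ],
  rotation=[
    [0,0,0],
    [0,0,0],
    [0,0,0],
    [0,0,0],
    [0,0,0],
    [0,0,0],
    [0,0,0],
    [0,0,0],
    [0,0,0],
    [0,0,0],
  ],
)

```text
t: 2.75
position: [0.5454, -0.0835, 0.1969]
eef_rot: [0.662, 0.702, 0.192, 0.179]
contact_force: [-0.9, -0.9, 0.1]
finger_gap: 0.0852
grasp_force: 0.0
```

```bash
python3 - <<'E'
from h import *
c=r.camera_info("wrist");im=r.get_image("wrist")
np.savez("w2.npz",im=im,**c)
w=np.load("w1.npz")["im"]
Z=np.zeros((600,800,3),np.uint8)
Z[:,:440]=cv2.resize(np.ascontiguousarray(im[20:320,210:430]),None,fx=2,fy=2)
Z[:,440:]=cv2.resize(np.ascontiguousarray(w[80:230,255:345]),None,fx=4,fy=4,interpolation=cv2.INTER_CUBIC)
cv2.imwrite("pics/w2.png",Z[:,:,::-1])
E
```

```text
(no output)
```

View pics/w2.png

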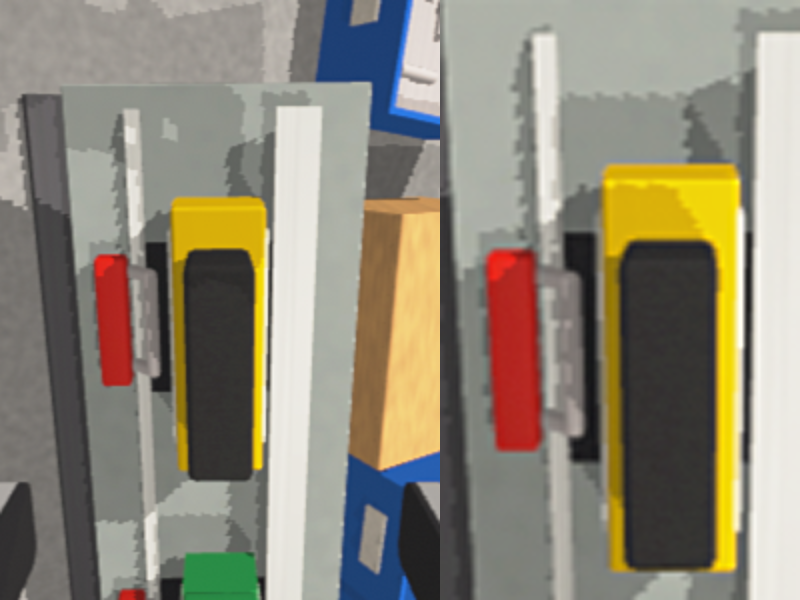

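The close view shows the yellow lamp clearly: grip top corners about (184,262), (255,262), (252,478) and (189,478) in the left panel, with the catch closed on the left and the lip on the right. I fit these corners from both wrist views.

```bash
cat > fit2.py <<'E'
from h import *
w1,w2=np.load("w1.npz"),np.load("w2.npz")
G=[[-12,40,84],[12,40,84],[12,-40,84],[-12,-40,84],[-18,55,48],[18,55,48],[18,-55,48],[-18,-55,48]]
G=np.array(G)/1e3
a=np.array([[184,262],[255,262],[252,478],[189,478],[172,209],[266,208],[262,469],[180,470]],float)
b=np.array([[622,252],[714,252],[712,568],[628,568],[604,180],[738,178],[736,570],[610,570]],float)
a=(a+.5)/2-.5+[210,20]; b=(b-[440,0]+.5)/4-.5+[255,80]
def RR(q): return (Ro.from_euler("z",q[3])*Ro.from_euler("y",-np.radians(30)+q[4])*Ro.from_euler("x",q[5])).as_matrix()
def f(q,sep=None):
    R=RR(q);X=G@R.T+q[:3]
    e=[(proj(w2,X)-a).ravel(),(proj(w1,X)-b).ravel()]
    if sep is not None:e=[e[sep]]
    return np.r_[tuple(e)+(q[4:]*100,)]
for sep in(None,0,1):
    L=least_squares(f,[.606,-.077,.09,.068,0,0],args=(sep,),loss="soft_l1");R=RR(L.x)
    print(np.round(L.x,4),"grip",np.round(L.x[:3]+R@[0,0,.068],4),np.round(L.fun[:-2],1))
E
python3 fit2.py; python3 -c "
from h import *
print(r.get_state()['position'],r.get_state()['eef_rot'])"
```

```text
[ 0.6059 -0.077   0.0942  0.0666 -0.0032 -0.0177] grip [ 0.5717 -0.0781  0.1529] [-0.2  0.2  0.4 -0.   0.5 -0.3 -0.4 -0.1 -0.4 -0.7  0.1 -0.5 -0.1 -0.4
 -0.8 -0.6 -0.6  1.1  1.5  1.1  1.4  0.1 -0.8  0.1 -0.2  0.   0.6  0.6
 -0.1  0.3  0.2  0.3]
[ 0.6061 -0.0771  0.094   0.0661 -0.003  -0.0151] grip [ 0.5719 -0.0784  0.1528] [-0.1  0.7  0.5  0.5  0.6 -0.1 -0.3  0.2 -0.3 -0.4  0.2 -0.2 -0.1 -0.3
 -0.8 -0.5]
[ 0.6052 -0.0758  0.0946  0.0652 -0.0011 -0.0075] grip [ 0.5712 -0.0775  0.1535] [-0.7  0.8  1.5  0.8  1.3 -0.1 -1.  -0.1 -0.5 -0.6  0.5 -0.1 -0.3 -0.3
 -0.1 -0.3]
[ 0.54545342 -0.0835224   0.19696306] [0.66199535 0.70202934 0.19188765 0.17915385]
```

```bash
cat >> h.py <<'E'
LP,LY=np.array([.606,-.077,.0942]),.0662
LR=lampT(0,0,LY,0,0)[0]
E
python3 -c "
from h import *
plan(LP+LR@[0,0,.053],grab(LR),10)"
```

```text
dp [ 0.114  0.016 -0.19 ] rot [-0.0003  0.0007  0.0007] n 10
```

>>> carry_out(
  dp=[
    [0.2,0.03,-0.32],
    [0.25,0.035,-0.41],
    [0.22,0.03,-0.38],
    [0.17,0.02,-0.29],
    [0.12,0.02,-0.2],
    [0.08,0.01,-0.14],
    [0.06,0.01,-0.1],
    [0.04,0.005,-0.06],
    [0,0,0],
    [0,0,0],
  ],
  rotation=[
    [-0.001,0.002,0.002],
    [-0.001,0.002,0.002],
    [-0.001,0.002,0.002],
    [0,0,0],
    [0,0,0],
    [0,0,0],
    [0,0,0],
    [0,0,0],
    [0,0,0],
    [0,0,0],
  ],
)

```text
t: 3.63
position: [0.5795, -0.0785, 0.1394]
eef_rot: [0.66, 0.705, 0.189, 0.177]
contact_force: [-0.3, 0.1, 0.2]
finger_gap: 0.0851
grasp_force: 0.0
```

```bash
python3 - <<'E'
from h import *
s=r.get_state();Rt=Ro.from_quat(s["eef_rot"])
print("tcp in lamp",LR.T@(s["position"]-LP),"rot err deg",np.degrees((Ro.from_matrix(grab(LR))*Rt.inv()).as_rotvec()))
im=r.get_image("wrist");cv2.imwrite("pics/w3.png",cv2.resize(np.ascontiguousarray(im[:,:,::-1]),None,fx=1.25,fy=1.25))
E
```

```text
tcp in lamp [-0.00036627  0.00029267  0.05235594] rot err deg [-0.0172044   0.01159174  0.00616737]
```

View pics/w3.png

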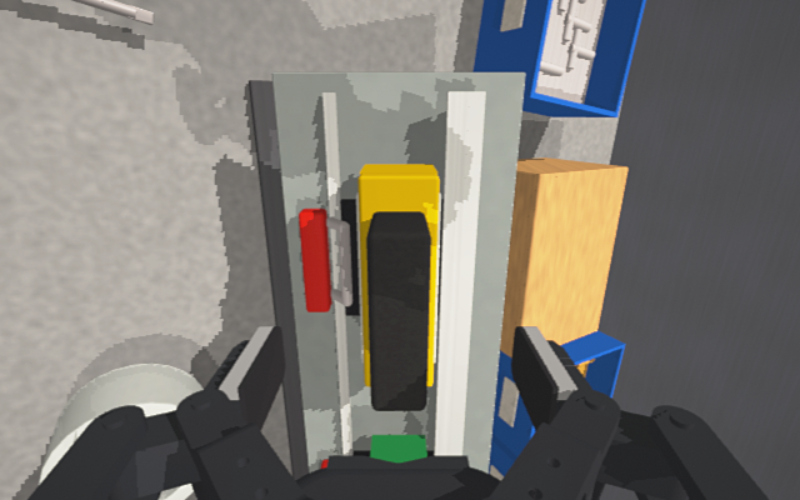

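The grip at (399,310) is centred between the finger pads at (270,340) and (525,340), so I close.

>>> carry_out(
  dp=[
    [0,0,0],
    [0,0,0],
    [0,0,0],
    [0,0,0],
    [0,0,0],
    [0,0,0],
    [0,0,0],
    [0,0,0],
    [0,0,0],
    [0,0,0],
  ],
  rotation=[
    [0,0,0],
    [0,0,0],
    [0,0,0],
    [0,0,0],
    [0,0,0],
    [0,0,0],
    [0,0,0],
    [0,0,0],
    [0,0,0],
    [0,0,0],
  ],
  hand=10,
  force=60,
)

```text
t: 4.52
position: [0.5797, -0.0784, 0.1395]
eef_rot: [0.66, 0.705, 0.189, 0.177]
contact_force: [-3.2, -0.6, 5.7]
finger_gap: 0.0219
grasp_force: 58.9
```

```bash
python3 - <<'E'
from h import *
s=r.get_state();Rt=Ro.from_quat(s["eef_rot"])
print(s["t"],s["finger_gap"],s["grasp_force"],s["contact_force"],s["moment"],LR.T@(s["position"]-LP))
# swing about high foot edge: 24 deg, drifting 1.5 mm down slope, in 12 rows
tcp=LR.T@(s["position"]-LP);piv=np.array([.032,0,0]);prev=s["position"]
for a in range(2,27,2):
    q=Ro.from_euler("y",a,degrees=True).apply(tcp-piv)+piv+[-.0015*a/24,0,0]
    X=LP+LR@q; print(a,np.round((X-prev)/.03,3));prev=X
print("rot/deg",LR[:,1]/60,"down slope 13mm",-LR[:,0]*.013/.03,"normal 40mm",LR[:,2]*.04/.03)
E
```

```text
4.5167 0.021875410041609186 58.90422463417053 [-3.16438368 -0.57479276  5.72094821] [0.02076048 0.56582651 0.02430143] [-0.00012665  0.0003353   0.05238759]
2 [0.032 0.002 0.06 ]
4 [0.034 0.002 0.059]
6 [0.036 0.002 0.058]
8 [0.038 0.003 0.056]
10 [0.04  0.003 0.055]
12 [0.042 0.003 0.053]
14 [0.044 0.003 0.051]
16 [0.045 0.003 0.05 ]
18 [0.047 0.003 0.048]
20 [0.049 0.003 0.046]
22 [0.051 0.003 0.044]
24 [0.052 0.003 0.042]
26 [0.054 0.004 0.04 ]
rot/deg [-0.00110253  0.01663016  0.        ] down slope 13mm [-0.37445566 -0.02482524 -0.21666667] normal 40mm [-0.66520639 -0.04410111  1.15470054]
```

>>> carry_out(
  dp=[
    [0.032,0.002,0.06],
    [0.034,0.002,0.059],
    [0.036,0.002,0.058],
    [0.038,0.003,0.056],
    [0.04,0.003,0.055],
    [0,0,0],
    [0,0,0],
    [0,0,0],
    [0,0,0],
    [0,0,0],
  ],
  rotation=[
    [-0.0022,0.0333,0],
    [-0.0022,0.0333,0],
    [-0.0022,0.0333,0],
    [-0.0022,0.0333,0],
    [-0.0022,0.0333,0],
    [0,0,0],
    [0,0,0],
    [0,0,0],
    [0,0,0],
    [0,0,0],
  ],
)

```text
t: 5.35
position: [0.5847, -0.0781, 0.1475]
eef_rot: [0.673, 0.719, 0.127, 0.118]
contact_force: [-2.1, -0.0, 1.6]
finger_gap: 0.0213
grasp_force: 59.7
```

```bash
python3 - <<'E'
from h import *
s=r.get_state();R=Ro.from_quat(s["eef_rot"])
print(s["position"],LR.T@s["contact_force"],s["moment"],"tcp lamp0",LR.T@(s["position"]-LP),"turned",np.degrees((R*Ro.from_matrix(grab(LR)).inv()).as_rotvec()),s["finger_gap"])
E
```

```text
[ 0.58472275 -0.07806714  0.14749843] [-0.9652135   0.10585412  2.42650887] [-0.09054     0.32420199 -0.01696949] tcp lamp0 [0.0082018  0.00034272 0.05680841] turned [-6.33771883e-01  1.00036067e+01 -4.12775267e-03] 0.021328363355482445
```

>>> carry_out(
  dp=[
    [0.042,0.003,0.056],
    [0.044,0.003,0.054],
    [0.045,0.003,0.053],
    [0.047,0.003,0.051],
    [0.049,0.003,0.049],
    [0.051,0.003,0.046],
    [0.052,0.003,0.044],
    [0,0,0],
    [0,0,0],
    [0,0,0],
  ],
  rotation=[
    [-0.0022,0.0333,0],
    [-0.0022,0.0333,0],
    [-0.0022,0.0333,0],
    [-0.0022,0.0333,0],
    [-0.0022,0.0333,0],
    [-0.0022,0.0333,0],
    [-0.0022,0.0333,0],
    [0,0,0],
    [0,0,0],
    [0,0,0],
  ],
)

```text
t: 6.18
position: [0.5935, -0.0775, 0.1578]
eef_rot: [0.683, 0.729, 0.037, 0.034]
contact_force: [-3.8, 0.3, 2.4]
finger_gap: 0.0214
grasp_force: 60.1
```

```bash
python3 - <<'E'
from h import *
s=r.get_state();R=Ro.from_quat(s["eef_rot"])
print(s["position"],LR.T@s["contact_force"],s["moment"],"tcp lamp0",LR.T@(s["position"]-LP),"turned",np.degrees((R*Ro.from_matrix(grab(LR)).inv()).as_rotvec()),s["finger_gap"])
im=r.get_image("wrist");w=np.ascontiguousarray(im[20:380,140:520,::-1]);si=cv2.resize(np.ascontiguousarray(r.get_image("side")[80:230,240:345,::-1]),None,fx=4,fy=4,interpolation=cv2.INTER_CUBIC)
Z=np.zeros((600,800,3),np.uint8);Z[:360,:380]=w;Z[:600,380:]=si
cv2.imwrite("pics/w4.png",Z)
E
```

```text
[ 0.59346567 -0.0775163   0.15776358] [-2.08965637  0.56036994  3.95756798] [-0.07388776  0.9195543   0.00131205] tcp lamp0 [0.02092094 0.00031399 0.06131818] turned [-1.56722562e+00  2.41483685e+01 -5.83381517e-03] 0.02142548906925656
```

View pics/w4.png

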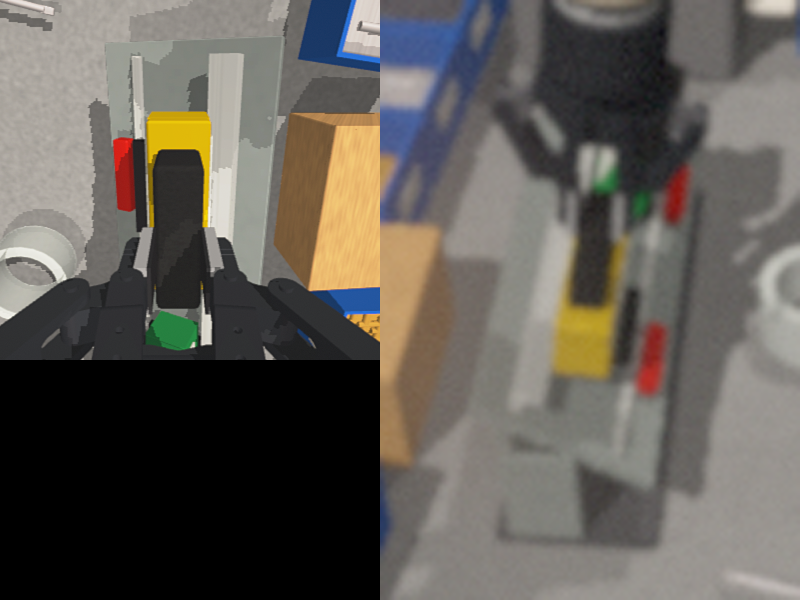

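The lamp has swung 24°. The beak is no longer over the foot, whose dark edge is at (140,185) beside the red catch, and forces are low. Next I draw it out down the slope.

>>> carry_out(
  dp=[
    [-0.047,-0.003,-0.026],
    [-0.047,-0.003,-0.026],
    [-0.047,-0.003,-0.026],
    [-0.047,-0.003,-0.026],
    [-0.047,-0.003,-0.026],
    [-0.047,-0.003,-0.026],
    [-0.047,-0.003,-0.026],
    [-0.047,-0.003,-0.026],
    [0,0,0],
    [0,0,0],
  ],
  rotation=[
    [0,0,0],
    [0,0,0],
    [0,0,0],
    [0,0,0],
    [0,0,0],
    [0,0,0],
    [0,0,0],
    [0,0,0],
    [0,0,0],
    [0,0,0],
  ],
)

```text
t: 7.12
position: [0.5879, -0.0778, 0.1544]
eef_rot: [0.682, 0.729, 0.042, 0.039]
contact_force: [0.2, 0.3, 4.8]
finger_gap: 0.0216
grasp_force: 60.4
```

```bash
python3 - <<'E'
from h import *
s=r.get_state();R=Ro.from_quat(s["eef_rot"])
print(s["position"],LR.T@s["contact_force"],s["moment"],"tcp lamp0",LR.T@(s["position"]-LP),"turned",np.degrees((R*Ro.from_matrix(grab(LR)).inv()).as_rotvec()),s["finger_gap"])
E
```

```text
[ 0.58791636 -0.07779642  0.1544036 ] [2.60845112 0.23502876 4.00010324] [ 0.01228029 -0.44055299 -0.02329606] tcp lamp0 [0.01442959 0.00040159 0.0611862 ] turned [-1.55680969e+00  2.33686936e+01  3.70795552e-03] 0.02158341024465499
```

```bash
python3 - <<'E'
from h import *
s=r.get_state();R=Ro.from_quat(s["eef_rot"]).as_matrix();R=np.c_[R[:,1],R[:,0],-R[:,2]] # lamp axes now
v=R@[-.032,0,.0524];prev=v
print("pivot lamp0",LR.T@(s["position"]-v-LP)," low edge",LR.T@(s["position"]+R@[-.032,0,-.0524]-LP))
for a in(2,4,6,8):
    q=Ro.from_rotvec(LR[:,1]*np.radians(a)).apply(v);print(np.round((q-prev)/.03,3));prev=q
print("1mm down slope",-LR[:,0]/30,"1mm normal",LR[:,2]/30)
E
```

```text
pivot lamp0 [0.02296544 0.00039942 0.00038407]  low edge [-0.03576176  0.0003929   0.02582254]
[0.057 0.004 0.043]
[0.058 0.004 0.041]
[0.06  0.004 0.039]
[0.061 0.004 0.037]
1mm down slope [-0.02880428 -0.00190963 -0.01666667] 1mm normal [-0.01663016 -0.00110253  0.02886751]
```

>>> carry_out(
  dp=[
    [0.057,0.004,0.043],
    [0.058,0.004,0.041],
    [0.06,0.004,0.039],
    [0,0,0],
    [-0.05,-0.003,-0.01],
    [-0.05,-0.003,-0.01],
    [-0.05,-0.003,-0.01],
    [-0.05,-0.003,-0.01],
    [0,0,0],
    [0,0,0],
  ],
  rotation=[
    [-0.0022,0.0333,0],
    [-0.0022,0.0333,0],
    [-0.0022,0.0333,0],
    [0,0,0],
    [0,0,0],
    [0,0,0],
    [0,0,0],
    [0,0,0],
    [0,0,0],
    [0,0,0],
  ],
)

```text
t: 7.95
position: [0.5823, -0.0779, 0.1538]
eef_rot: [0.683, 0.73, -0.0, -0.001]
contact_force: [0.4, 0.4, -2.8]
finger_gap: 0.0215
grasp_force: 59.6
```

```bash
cat > st.py <<'E'
from h import *
s=r.get_state();R=Ro.from_quat(s["eef_rot"]).as_matrix();R=np.c_[R[:,1],R[:,0],-R[:,2]]
print(s["t"],s["position"],"F",np.round(s["contact_force"],1),"F rail",np.round(LR.T@s["contact_force"],1),"M",np.round(s["moment"],2),"gap",s["finger_gap"],"tilt",np.degrees((Ro.from_matrix(R)*Ro.from_matrix(LR).inv()).as_rotvec()))
print("high/low edge",LR.T@(s["position"]+R@[.032,0,-.0524]-LP),LR.T@(s["position"]+R@[-.032,0,-.0524]-LP))
E
python3 st.py
```

```text
7.95 [ 0.58228753 -0.07793132  0.15379623] F [ 0.4  0.4 -2.8] F rail [-1.   0.4 -2.6] M [-0.03  0.07  0.  ] gap 0.021467026117057534 tilt [-1.93976956e+00  3.00462413e+01  9.92256320e-03]
high/low edge [0.01065047 0.00068503 0.00209044] [-0.04471432  0.00068928  0.03419559]
```

The lamp hangs free of the rail and is level. I lift it and travel to a look point short of the stand.

>>> carry_out(
  dp=[
    [-0.03,0,0.1],
    [-0.05,0,0.2],
    [-0.05,0,0.3],
    [-0.05,0,0.4],
    [-0.05,0,0.4],
    [-0.05,0,0.4],
    [-0.05,0,0.4],
    [-0.1,0.1,0.3],
    [-0.2,0.3,0.2],
    [-0.3,0.5,0.1],
  ],
  rotation=[
    [0,0,0],
    [0,0,0],
    [0,0,0],
    [0,0,0],
    [0,0,0],
    [0,0,0],
    [0,0,0],
    [0,0,0],
    [0,0,0],
    [0,0,0],
  ],
)

```text
t: 8.78
position: [0.5553, -0.0523, 0.2399]
eef_rot: [0.685, 0.729, 0.0, 0.001]
contact_force: [0.6, 0.1, -3.1]
finger_gap: 0.0213
grasp_force: 59.6
```

>>> carry_out(
  dp=[
    [-0.35,0.6,0.05],
    [-0.4,0.7,0.05],
    [-0.45,0.8,0.05],
    [-0.45,0.8,0.05],
    [-0.4,0.8,0.05],
    [-0.4,0.7,0],
    [-0.3,0.6,0],
    [-0.2,0.4,0],
    [-0.1,0.2,0],
    [0,0,0],
  ],
  rotation=[
    [0,0,0],
    [0,0,0],
    [0,0,0],
    [0,0,0],
    [0,0,0],
    [0,0,0],
    [0,0,0],
    [0,0,0],
    [0,0,0],
    [0,0,0],
  ],
)

```text
t: 9.62
position: [0.462, 0.1193, 0.2465]
eef_rot: [0.682, 0.732, 0.0, -0.001]
contact_force: [0.4, -0.2, -2.7]
finger_gap: 0.0217
grasp_force: 59.6
```

```bash
python3 st.py; python3 - <<'E'
from h import *
c=r.camera_info("wrist");im=r.get_image("wrist");np.savez("w5.npz",im=im,**c)
print(proj(c,[[.458,.2207,.08],[.458,.2207,.11]]))
cv2.imwrite("pics/w5.png",cv2.resize(im[:,:,::-1],None,fx=1.25,fy=1.25))
E
```

```text
9.6167 [0.46198474 0.11927634 0.24645325] F [ 0.4 -0.2 -2.7] F rail [-1.  -0.2 -2.5] M [-0.03 -0.02  0.03] gap 0.02170863162282744 tilt [-1.96512481 29.98564799  0.26027299]
high/low edge [-0.03561766  0.20558953  0.13583243] [-0.09101494  0.20531838  0.16788034]
[[321.96851054  69.87148553]
 [322.27549242  67.81464725]]
```

View pics/w5.png

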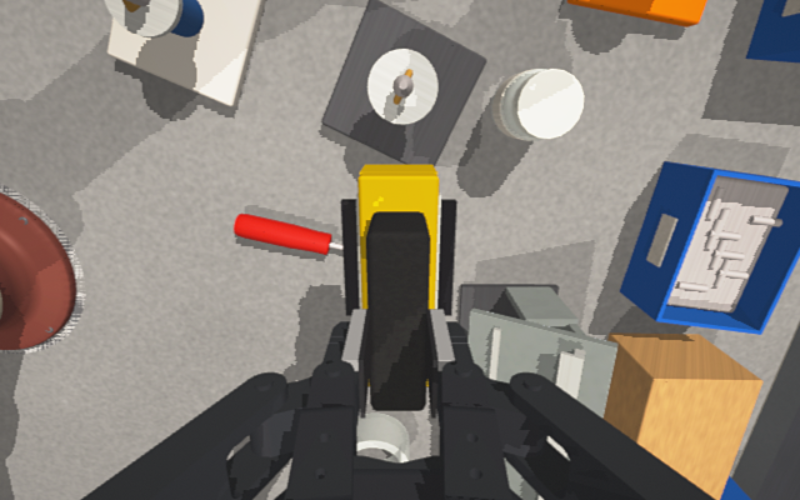

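The view shows the dark stand's collar at about (402,87), i.e. (322,69.5) unscaled, against a prediction of (322,69.9). The lamp sits in the grip exactly as before the swing, and the jar is clear at (540,103). I refine the collar centre now.

```bash
python3 - <<'E'
from h import *
w=np.load("w5.npz");g=cv2.cvtColor(w["im"],cv2.COLOR_RGB2HSV)[30:110,285:360]
m=((g[...,2]>150)&(g[...,1]<60)).astype(np.uint8)
n,l,st,_=cv2.connectedComponentsWithStats(m);k=1+np.argmax(st[1:,4])
cn=max(cv2.findContours((l==k).astype(np.uint8),cv2.RETR_EXTERNAL,cv2.CHAIN_APPROX_NONE)[0],key=len)
e=cv2.fitEllipse(cv2.convexHull(cn));uv=np.array(e[0])+[285,30];X=unproj(w,uv,.08);print(e,uv,"seat",X)
s=r.get_state();R=Ro.from_quat(s["eef_rot"]).as_matrix();R=np.c_[R[:,1],R[:,0],-R[:,2]]
ax=s["position"]+R@[.0001,-.0003,-.0524];print("underside",ax,"lamp z",R[:,2])
print("move",X-ax,"units",(X-ax)/.03,"levelling rot units",np.degrees(np.cross(R[:,2],[0,0,1]))/60)
E
```

```text
((36.6509895324707, 38.834720611572266), (56.74522018432617, 60.490745544433594), 179.85009765625) [321.65098953  68.83472061] seat [0.45761299 0.22163109 0.08      ]
underside [0.46304249 0.11717824 0.19395485] lamp z [ 4.12235800e-04 -2.07902891e-04  9.99999893e-01]
move [-0.0054295   0.10445285 -0.11395485] units [-0.18098325  3.48176174 -3.79849489] levelling rot units [-0.00019853 -0.00039366  0.        ]
```

>>> carry_out(
  dp=[
    [-0.02,0.2,0],
    [-0.02,0.4,0],
    [-0.03,0.6,0],
    [-0.03,0.7,0],
    [-0.03,0.6,-0.1],
    [-0.03,0.5,-0.3],
    [-0.02,0.3,-0.4],
    [0,0.18,-0.4],
    [0,0,-0.3],
    [0,0,-0.2],
  ],
  rotation=[
    [0,0,0],
    [0,0,0],
    [0,0,0],
    [0,0,0],
    [0,0,0],
    [0,0,0],
    [0,0,0],
    [0,0,0],
    [0,0,0],
    [0,0,0],
  ],
)

```text
t: 10.5
position: [0.4581, 0.2203, 0.1938]
eef_rot: [0.684, 0.73, -0.001, -0.0]
contact_force: [0.1, -0.6, -3.5]
finger_gap: 0.0214
grasp_force: 59.6
```

```bash
cat > s2.py <<'E'
from h import *
r.get_image("top")
s=r.get_state();R=Ro.from_quat(s["eef_rot"]).as_matrix();R=np.c_[R[:,1],R[:,0],-R[:,2]]
ax=s["position"]+R@[.0001,-.0003,-.0524]
print(s["t"],"underside",ax,"rest units",([.4576,.2215,.08]-ax)/.03,"z",R[:,2],"F",np.round(s["contact_force"],1),"M",np.round(s["moment"],2),s["finger_gap"])
E
python3 s2.py
```

```text
10.55 underside [0.45752121 0.21910699 0.14064365] rest units [ 0.00262642  0.07976709 -2.02145496] z [0.00382459 0.00204484 0.9999906 ] F [ 0.1 -0.5 -3.2] M [-0.05  0.11 -0.02] 0.021452819981096403
```

>>> carry_out(
  dp=[
    [0,0.04,-0.2],
    [0,0.03,-0.25],
    [0,0,-0.2],
    [0,0,-0.15],
    [0,0,-0.05],
    [0,0,0],
    [0,0,0],
    [0,0,0],
    [0,0,0],
    [0,0,0],
  ],
  rotation=[
    [0,0,0],
    [0,0,0],
    [0,0,0],
    [0,0,0],
    [0,0,0],
    [0,0,0],
    [0,0,0],
    [0,0,0],
    [0,0,0],
    [0,0,0],
  ],
)

```text
t: 11.38
position: [0.4582, 0.2235, 0.1699]
eef_rot: [0.683, 0.73, 0.0, -0.0]
contact_force: [-0.0, 0.6, -2.9]
finger_gap: 0.0215
grasp_force: 59.6
```

```bash
python3 s2.py;python3 s2.py; python3 - <<'E'
from h import *
im=r.get_image("side");t=r.get_image("top")
a=cv2.resize(np.ascontiguousarray(im[190:330,270:390,::-1]),None,fx=4,fy=4,interpolation=cv2.INTER_CUBIC)
b=cv2.resize(np.ascontiguousarray(t[180:290,190:270,::-1]),None,fx=4,fy=4,interpolation=cv2.INTER_CUBIC)
Z=np.zeros((560,800,3),np.uint8);Z[:,:480]=a;Z[:440,480:]=b
cv2.imwrite("pics/s6.png",Z)
E
```

```text
11.4333 underside [0.45823192 0.2232658  0.11742181] rest units [-0.02106411 -0.05885988 -1.24739352] z [ 2.70333776e-04 -6.70782012e-04  9.99999738e-01] F [ 0.1 -0.3 -3.1] M [-0.01 -0.02 -0.05] 0.021419301560636678
11.4833 underside [0.4582052 0.2231808 0.1173656] rest units [-0.0201734  -0.05602678 -1.2455201 ] z [ 4.04862735e-04 -5.74323049e-04  9.99999753e-01] F [ 0.2 -0.4 -3.5] M [ 0.   -0.01  0.01] 0.021564105333999422
```

View pics/s6.png

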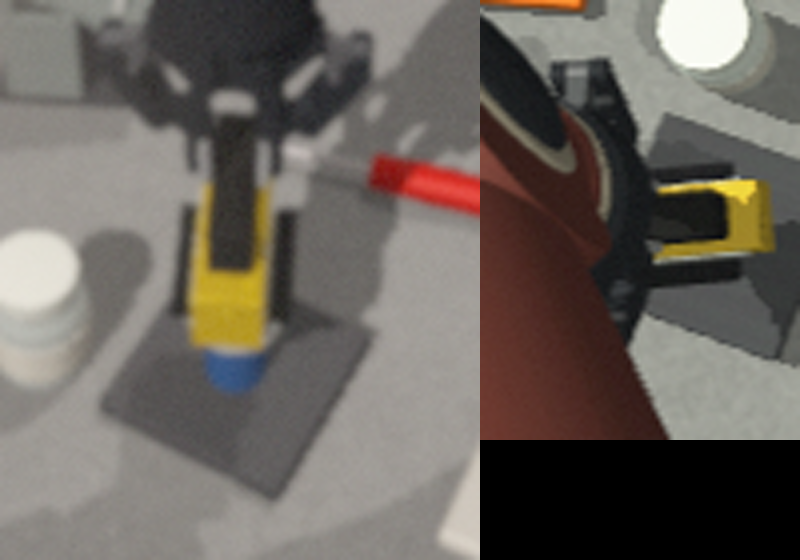

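The side view shows the lamp level above the blue column, with the bore axis over the spigot, and the jar is clear. I correct by 0.6 and 1.7 mm and descend gently.

>>> carry_out(
  dp=[
    [-0.01,-0.03,0],
    [-0.01,-0.027,-0.05],
    [0,0,-0.1],
    [0,0,-0.1],
    [0,0,-0.1],
    [0,0,-0.1],
    [0,0,-0.1],
    [0,0,-0.05],
    [0,0,0],
    [0,0,0],
  ],
  rotation=[
    [0,0,0],
    [0,0,0],
    [0,0,0],
    [0,0,0],
    [0,0,0],
    [0,0,0],
    [0,0,0],
    [0,0,0],
    [0,0,0],
    [0,0,0],
  ],
)

```text
t: 12.42
position: [0.4574, 0.2217, 0.1515]
eef_rot: [0.683, 0.73, -0.0, -0.0]
contact_force: [0.4, 1.2, -3.1]
finger_gap: 0.0215
grasp_force: 59.6
```

```bash
python3 s2.py
```

```text
12.4667 underside [0.45762606 0.22152883 0.09923429] rest units [-0.00086854 -0.00096091 -0.64114294] z [ 5.35711383e-04 -5.75322205e-04  9.99999691e-01] F [ 0.2 -0.8 -2.5] M [-0.01 -0.02  0.  ] 0.021820801893289606
```

>>> carry_out(
  dp=[
    [0,0,-0.05],
    [0,0,-0.07],
    [0,0,-0.07],
    [0,0,-0.06],
    [0,0,-0.05],
    [0,0,-0.05],
    [0,0,-0.05],
    [0,0,0],
    [0,0,0],
    [0,0,0],
  ],
  rotation=[
    [0,0,0],
    [0,0,0],
    [0,0,0],
    [0,0,0],
    [0,0,0],
    [0,0,0],
    [0,0,0],
    [0,0,0],
    [0,0,0],
    [0,0,0],
  ],
)

```text
t: 13.3
position: [0.4573, 0.2215, 0.1395]
eef_rot: [0.683, 0.73, -0.0, -0.0]
contact_force: [-0.7, -0.2, -2.8]
finger_gap: 0.0214
grasp_force: 59.6
```

```bash
python3 s2.py
```

```text
13.35 underside [0.45743301 0.22124318 0.08719311] rest units [ 0.00556619  0.00856054 -0.23977017] z [ 9.04325023e-04 -1.35379779e-04  9.99999582e-01] F [-0.4 -0.8 -2.6] M [-0.12  0.04 -0.01] 0.021290969912578943
```

>>> carry_out(
  dp=[
    [0,0,-0.03],
    [0,0,-0.03],
    [0,0,-0.03],
    [0,0,-0.03],
    [0,0,-0.03],
    [0,0,-0.03],
    [0,0,0],
    [0,0,0],
    [0,0,0],
    [0,0,0],
  ],
  rotation=[
    [0,0,0],
    [0,0,0],
    [0,0,0],
    [0,0,0],
    [0,0,0],
    [0,0,0],
    [0,0,0],
    [0,0,0],
    [0,0,0],
    [0,0,0],
  ],
)

```text
t: 14.18
position: [0.4585, 0.2222, 0.1359]
eef_rot: [0.683, 0.73, 0.001, 0.0]
contact_force: [-1.9, -1.6, 7.7]
finger_gap: 0.0214
grasp_force: 60.8
```

```bash
python3 s2.py
```

```text
14.2333 underside [0.45873901 0.22202842 0.08342037] rest units [-0.0379669  -0.01761412 -0.11401218] z [-0.00217655 -0.00149103  0.99999652] F [-1.1 -1.9  8.2] M [-0.52  0.41 -0.08] 0.02166172154642113
```

>>> carry_out(
  dp=[
    [-0.01,0,-0.03],
    [0,0,-0.03],
    [0,0,-0.03],
    [0,0,-0.03],
    [0,0,0],
    [0,0,0],
    [0,0,0],
    [0,0,0],
    [0,0,0],
    [0,0,0],
  ],
  rotation=[
    [0,0,0],
    [0,0,0],
    [0,0,0],
    [0,0,0],
    [0,0,0],
    [0,0,0],
    [0,0,0],
    [0,0,0],
    [0,0,0],
    [0,0,0],
  ],
)

```text
t: 15.07
position: [0.4569, 0.2214, 0.1301]
eef_rot: [0.683, 0.73, -0.001, -0.001]
contact_force: [0.4, -1.8, -6.7]
finger_gap: 0.0215
grasp_force: 59.2
```

```bash
python3 s2.py
```

```text
15.1167 underside [0.45695516 0.22115079 0.07773921] rest units [0.02149469 0.01164036 0.07535963] z [1.51793282e-03 4.55377609e-05 9.99998847e-01] F [ 1.1 -0.9 -6.7] M [-0.39 -0.33 -0.01] 0.021652287260810064
```

>>> carry_out(
  dp=[
    [0,0,-0.02],
    [0,0,-0.02],
    [0,0,-0.02],
    [0,0,-0.02],
    [0,0,0],
    [0,0,0],
    [0,0,0],
    [0,0,0],
    [0,0,0],
    [0,0,0],
  ],
  rotation=[
    [0,0,0],
    [0,0,0],
    [0,0,0],
    [0,0,0],
    [0,0,0],
    [0,0,0],
    [0,0,0],
    [0,0,0],
    [0,0,0],
    [0,0,0],
  ],
)

```text
t: 15.95
position: [0.4571, 0.2216, 0.128]
eef_rot: [0.683, 0.73, -0.0, -0.0]
contact_force: [0.5, -1.9, -3.3]
finger_gap: 0.0215
grasp_force: 59.5
```

```bash
python3 s2.py
```

```text
16.0 underside [0.45712939 0.22134539 0.07558527] rest units [0.01568704 0.00515376 0.14715769] z [ 1.00529769e-03 -2.90900030e-04  9.99999452e-01] F [ 0.3 -2.1 -4.7] M [-0.43 -0.2  -0.08] 0.02141733613795159
```

>>> carry_out(
  dp=[
    [0,0,-0.02],
    [0,0,-0.02],
    [0,0,-0.02],
    [0,0,-0.02],
    [0,0,0],
    [0,0,0],
    [0,0,0],
    [0,0,0],
    [0,0,0],
    [0,0,0],
  ],
  rotation=[
    [0,0,0],
    [0,0,0],
    [0,0,0],
    [0,0,0],
    [0,0,0],
    [0,0,0],
    [0,0,0],
    [0,0,0],
    [0,0,0],
    [0,0,0],
  ],
)

```text
t: 16.83
position: [0.4573, 0.2214, 0.126]
eef_rot: [0.683, 0.73, -0.0, -0.0]
contact_force: [0.4, -3.4, 3.9]
finger_gap: 0.0217
grasp_force: 60.4
```

```bash
python3 s2.py
```

```text
16.8833 underside [0.45747759 0.22112171 0.07362692] rest units [0.0040803  0.01260955 0.21243611] z [ 2.80182671e-04 -7.08318265e-05  9.99999958e-01] F [ 0.6 -4.2  4.2] M [-1.01 -0.03  0.02] 0.02141360218268717
```

>>> carry_out(
  dp=[
    [0,-0.015,0],
    [0,-0.015,-0.02],
    [0,0,-0.02],
    [0,0,-0.02],
    [0,0,0],
    [0,0,0],
    [0,0,0],
    [0,0,0],
    [0,0,0],
    [0,0,0],
  ],
  rotation=[
    [0,0,0],
    [0,0,0],
    [0,0,0],
    [0,0,0],
    [0,0,0],
    [0,0,0],
    [0,0,0],
    [0,0,0],
    [0,0,0],
    [0,0,0],
  ],
)

```text
t: 17.72
position: [0.4578, 0.2206, 0.1257]
eef_rot: [0.684, 0.73, 0.0, 0.0]
contact_force: [-1.0, -5.1, 14.2]
finger_gap: 0.0213
grasp_force: 61.5
```

```bash
python3 s2.py
```

```text
17.7667 underside [0.45792731 0.2203019  0.07327853] rest units [-0.01091018  0.03993678  0.22404896] z [-1.04696508e-03 -2.24325573e-04  9.99999427e-01] F [-1.9 -4.5 12.9] M [-1.3   0.52  0.05] 0.021373560974354843
```

>>> carry_out(
  dp=[
    [0,-0.015,0],
    [0,-0.015,0],
    [0,-0.015,0],
    [0,0,0],
    [0,0,0],
    [0,0,0],
    [0,0,0],
    [0,0,0],
    [0,0,0],
    [0,0,0],
  ],
  rotation=[
    [0,0,0],
    [0,0,0],
    [0,0,0],
    [0,0,0],
    [0,0,0],
    [0,0,0],
    [0,0,0],
    [0,0,0],
    [0,0,0],
    [0,0,0],
  ],
)

```text
t: 18.6
position: [0.4578, 0.2203, 0.1256]
eef_rot: [0.683, 0.73, 0.001, -0.0]
contact_force: [-2.2, -4.3, 12.9]
finger_gap: 0.0216
grasp_force: 61.4
```

```bash
python3 s2.py
```

```text
18.65 underside [0.45795246 0.22016407 0.07322195] rest units [-0.01174858  0.04453099  0.22593511] z [-0.00139841 -0.00196887  0.99999708] F [-1.3 -4.3 12.1] M [-0.9  0.4 -0. ] 0.02145212733678107
```

>>> carry_out(
  dp=[
    [0,0,0.02],
    [0,0,0],
    [0,0,0],
    [0,0,0],
    [0,0,0],
    [0,0,0],
    [0,0,0],
    [0,0,0],
    [0,0,0],
    [0,0,0],
  ],
  rotation=[
    [0,0,0],
    [0,0,0],
    [0,0,0],
    [0,0,0],
    [0,0,0],
    [0,0,0],
    [0,0,0],
    [0,0,0],
    [0,0,0],
    [0,0,0],
  ],
  hand=60,
  force=20,
)

```text
t: 19.48
position: [0.4571, 0.2195, 0.1246]
eef_rot: [0.683, 0.73, -0.0, -0.0]
contact_force: [0.2, 1.1, 0.3]
finger_gap: 0.06
grasp_force: 0.0
```

```bash
python3 s2.py
```

```text
19.5333 underside [0.45721402 0.21919268 0.07218673] rest units [0.01286607 0.0769108  0.26044242] z [ 7.19989365e-04 -4.83623470e-04  9.99999624e-01] F [-0.3  0.1 -0.4] M [-0.   -0.01  0.05] 0.059929200451737524
```

>>> carry_out(
  dp=[
    [0,0,0.1],
    [0,0,0.2],
    [0,0,0.3],
    [0,0,0.4],
    [0,0,0.5],
    [0,0,0.5],
    [0,0,0.4],
    [0,0,0.3],
    [0,0,0.1],
    [0,0,0],
  ],
  rotation=[
    [0,0,0],
    [0,0,0],
    [0,0,0],
    [0,0,0],
    [0,0,0],
    [0,0,0],
    [0,0,0],
    [0,0,0],
    [0,0,0],
    [0,0,0],
  ],
)

```text
t: 20.37
position: [0.4576, 0.2197, 0.2097]
eef_rot: [0.683, 0.73, 0.001, -0.0]
contact_force: [0.1, 0.4, 0.4]
finger_gap: 0.0599
grasp_force: 0.0
```

```bash
python3 - <<'E'
from h import *
s=r.get_state();print(s["t"],s["position"],s["contact_force"])
c=r.camera_info("wrist");im=r.get_image("wrist");np.savez("w7.npz",im=im,**c)
si=r.get_image("side");np.savez("s7.npz",im=si,**r.camera_info("side"))
a=cv2.resize(np.ascontiguousarray(si[225:325,280:380,::-1]),None,fx=4,fy=4,interpolation=cv2.INTER_CUBIC)
b=cv2.resize(np.ascontiguousarray(im[20:320,220:420,::-1]),None,fx=2,fy=2,interpolation=cv2.INTER_CUBIC)
t=r.get_image("top");d=cv2.resize(np.ascontiguousarray(si[80:180,240:340,::-1]),None,fx=2,fy=2,interpolation=cv2.INTER_CUBIC)
Z=np.zeros((600,800,3),np.uint8);Z[:,:400]=b;Z[:400,400:]=a;Z[400:,400:600]=d;Z[400:600,600:800]=cv2.resize(np.ascontiguousarray(t[180:280,190:290,::-1]),None,fx=2,fy=2)
cv2.imwrite("pics/w7.png",Z)
E
```

```text
20.3667 [0.45758467 0.21973393 0.20967187] [0.07466528 0.41770966 0.40898502]
```

View pics/w7.png

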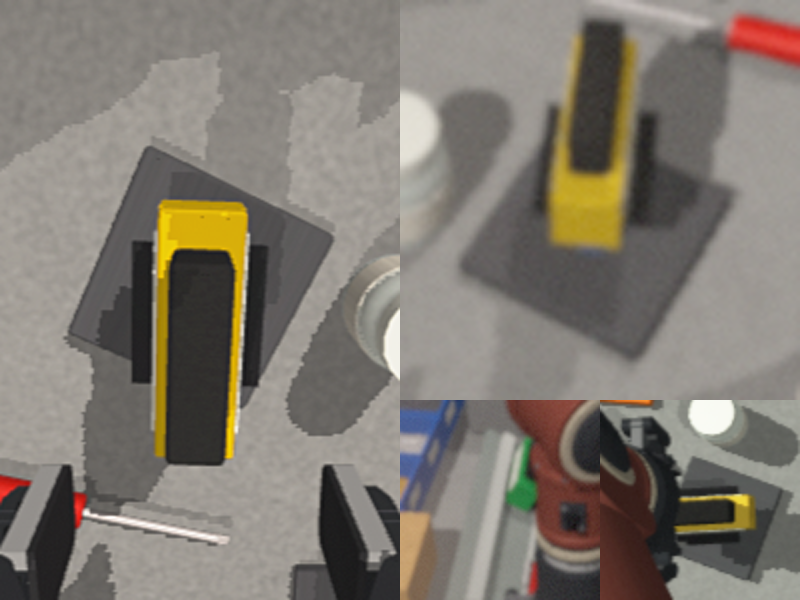

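The lamp sits on the dark stand with its foot level across the collar; in the left panel the grip is at (200,360) and the foot corners at (133,241), (267,246), (257,385) and (133,383). I check height and tilt numerically.

```bash
python3 - <<'E'
from h import *
w=np.load("w7.npz");s7=np.load("s7.npz")
G=np.array([[-12,40,84],[12,40,84],[12,-40,84],[-12,-40,84],[-18,55,48],[18,55,48],[18,-55,48],[-18,-55,48],[-32,35,6],[32,35,6],[32,-35,6],[-32,-35,6]])/1e3
a=np.array([[172,262],[234,262],[224,463],[167,463],[158,213],[247,213],[234,458],[155,457],[133,241],[267,246],[257,385],[133,384]],float)
a=(a+.5)/2-.5+[220,20]
RR=lambda q:Ro.from_rotvec(q[3:]).as_matrix()
f=lambda q:(proj(w,G@RR(q).T+q[:3])-a).ravel()
L=least_squares(f,[.457,.22,.08,0,0,.066],loss="soft_l1");print("pose",np.round(L.x[:3],4),"rot deg",np.degrees(L.x[3:]),np.round(L.fun,1))
# side view: body +y end bottom / top corners (crop right panel)
b=np.array([[549,241],[622,249],[552,176],[634,186]],float);b=(b-[400,0]+.5)/4-.5+[280,225]
P=np.array([[18,55,6],[-18,55,6],[18,55,48],[-18,55,48]])/1e3
for z in(.074,.08,.088):
    R=Ro.from_euler("z",L.x[5]).as_matrix();print(z,np.round(proj(s7,P@R.T+[L.x[0],L.x[1],z])-b,1).tolist())
E
```

```text
pose [0.4578 0.2192 0.0731] rot deg [-0.89238489  0.40620874  2.17702748] [-1.3 -0.2  1.   0.8  1.2  0.5 -0.5 -0.2  0.  -1.5 -0.2 -0.2 -0.1 -0.3
  0.2 -0.7 -0.2  1.7 -0.3  1.1  0.4  0.3 -0.1 -0.8]
0.074 [[1.2, 0.5], [-0.6, -0.0], [-0.0, 6.2], [-3.4, 5.2]]
0.08 [[1.1, -1.0], [-0.5, -1.5], [-0.1, 4.7], [-3.4, 3.7]]
0.088 [[1.0, -3.0], [-0.5, -3.5], [-0.1, 2.6], [-3.3, 1.6]]
```

```bash
python3 -c "
from station import r
print(r.hand_in())"
```

```text
the job is handed in; nothing more can be done
None
```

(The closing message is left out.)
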